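Set up the swivel ruling board for a row of glaze test tiles

TASK

Set the ruling board up so that 30-degree guide lines can be ruled across this batch of glaze test tiles: loosen the clamp knob, swing the tile bed anticlockwise to the 30-degree tick and tighten the knob again. Lift the end stop out of its notch and drop it into the notch that just closes a row of all the tiles lying loose on the bench, and lay those tiles flat in the bed, side by side with their long sides together, filling the space between fence and stop. Do not knock over the little egg cup.

Things in the scene. Friction and masses are not known exactly. Their poses are not given: they have to be found in the camera images.
- ruling_board: Fixed plywood board, 298 mm (x) by 380 mm (y), top 22 mm above the bench. Origin on the bench under the swivel pivot; y points to the end where a steel rule is parked on the edge rails (y = +188 mm, up to 60 mm high; leave it). At that end a protractor plate curves round the pivot: a long zero tick at the board's +y, shorter ticks every 15 degrees either way, tiny ones every 5.
- bed (a joint): Swing of the aluminium tile bed about the vertical pivot, rad: 0 with the pointer at the long zero tick, positive anticlockwise from above, limits +-0.62; 0.524 is the 30-degree tick, the second 15-degree tick. Clamped it holds 3 N m; loose, it swings with 0.15 N m and stays where left. Swing it by the knob itself (98 mm from the pivot) or by pushing the bed.
- pivot (a point): Point on the swivel axis at the height of the bed's floor (50 mm above the bench); turns with the board, not the bed.
- pointer (a point): Tip of the pointer at the end of the bed, 134.5 mm from the pivot, 30 mm above the bench.
- mark_30 (a point): Inner end of the 30-degree tick on the protractor plate, 134.5 mm from the pivot, 7 mm lower than the pointer; the bed is at the mark when the pointer stands over it.
- clamp_knob (a joint): Turn of the clamp knob on its screw relative to the bed, rad: 0 is tight (end stop), positive is anticlockwise from above = loosening; end stop at 1.3. Clamping starts below about 0.5 and is full at 0; turning takes 0.12 to 0.25 N m, and it stays where left.
- knob_grip (a point): Centre of the black clamp knob's grip bar, on the knob axis, 91.5 mm above the bench, at the pointer end of the bed, 38 mm beyond row_start. Bar 46 mm long (this frame's x, turning with the knob), 13 mm thick (y), 19 mm high. Nothing near it stands as high.
- row_start (a point): Centre of the fence's inner face at floor level, 50 mm above the bench. Axes turn with the bed: x across it to the notched edge, y along it to the knob, z up; the row runs to -y. Floor flat from x = -38 to +62 mm. Fence 60 mm wide, 12 mm high. Lips 3 mm high, 8 mm long, at |x| = 32.5 to 36 mm and y = -43.5, -87, -130.5 mm keep the tile ends in line (65 mm apart).
- stop_shoe (a joint): Slide of the end stop along the bed, m: 0 in the first notch (room for 1 tile), growing to -y of the bed, away from the fence; notches are 43.5 mm apart, so the notch for n tiles is at 0.0435 (n - 1), n = 1 to 4. Slides with under 1 N once lifted.
- stop (a joint): Lift of the end stop, m: 0 fully down in a notch, limit 0.020; its tooth (6 mm wide, round foot; notch 10 mm wide) clears the notches above 0.010. It falls by its own weight (0.1 kg) when let go.
- stop_tab (a point): Grip point of the stop's upright black tab, at bed x = +51 mm, over the notched edge, 82 mm above the bench when down. The tab is 24 mm wide (this frame's x, across the bed), 10 mm thick (y, along the bed), and stands from 64 to 94 mm above the bench.
- stop_face (a point): Centre of the face of the stop that looks to the fence, at bed-floor level when down; axes as row_start. The stop's cross bar is 12 mm thick, from 1 to 14 mm above the floor. In the notch for n tiles this face is 43.5 n + 1 mm from the fence.
- tile_0: A cream bisque test tile, 60 mm (x) by 42 mm (y) by 8 mm, 30 g, either face and either end alike; origin at the centre of its underside. Two to four such tiles lie on the bench (None when absent).
- tile_1: A cream bisque test tile, 60 mm (x) by 42 mm (y) by 8 mm, 30 g, either face and either end alike; origin at the centre of its underside. Two to four such tiles lie on the bench (None when absent).
- tile_2: A cream bisque test tile, 60 mm (x) by 42 mm (y) by 8 mm, 30 g, either face and either end alike; origin at the centre of its underside. Two to four such tiles lie on the bench (None when absent).
- tile_3: A cream bisque test tile, 60 mm (x) by 42 mm (y) by 8 mm, 30 g, either face and either end alike; origin at the centre of its underside. Two to four such tiles lie on the bench (None when absent).
- egg_cup: Small white porcelain cup, 48 mm across, 42 mm high, loose on the bench; origin at the centre of its foot.

How it is judged:
On the way, in this order (a step that is already met when the one before it is completed fails the run):
1. the clamp knob is loosened (value of joint clamp_knob above 0.45 rad), for 0.1 s.
2. the bed stands at the 30-degree tick with the knob still loose (value of joint bed between 0.4736 and 0.5736 rad and value of joint clamp_knob above 0.35 rad), for 0.2 s.
3. the knob is tightened with the bed at the tick (value of joint bed between 0.4736 and 0.5736 rad and value of joint clamp_knob below 0.12 rad), for 0.2 s.
At the end, for the whole second after the job is handed in: Bed within 0.05 rad of the 30-degree tick, knob tight (under 0.12 rad), stop down in a notch; every tile flat on the bed floor (3 mm), length across the bed (0.12 rad), centred within 7 mm, between fence and stop; gaps to fence, between tiles and to stop at most 9 mm; all at rest (all of step 3 and value of joint stop below 0.004 m and x of tile_0 in the frame of row_start between -0.007 and 0.007 m and z of tile_0 in the frame of row_start between -0.003 and 0.003 m and angle between the x axis of each of tile_0, tile_1, tile_2, tile_3 and the x axis of row_start, either way round below 0.12 rad and y of each of tile_0, tile_1, tile_2, tile_3 in the frame of row_start below -0.018 m and y of each of tile_0, tile_1, tile_2, tile_3 in the frame of stop_face above 0.018 m and linear speed of each of tile_0, tile_1, tile_2, tile_3 below 0.02 m/s and (distance between tile_0 and tile_1 below 0.051 m or distance between tile_0 and tile_2 below 0.051 m or distance between tile_0 and tile_3 below 0.051 m) and x of tile_1 in the frame of row_start between -0.007 and 0.007 m and z of tile_1 in the frame of row_start between -0.003 and 0.003 m and (distance between tile_1 and tile_0 below 0.051 m or distance between tile_1 and tile_2 below 0.051 m or distance between tile_1 and tile_3 below 0.051 m) and x of tile_2 in the frame of row_start between -0.007 and 0.007 m and z of tile_2 in the frame of row_start between -0.003 and 0.003 m and (distance between tile_2 and tile_0 below 0.051 m or distance between tile_2 and tile_1 below 0.051 m or distance between tile_2 and tile_3 below 0.051 m) and x of tile_3 in the frame of row_start between -0.007 and 0.007 m and z of tile_3 in the frame of row_start between -0.003 and 0.003 m and (distance between tile_3 and tile_0 below 0.051 m or distance between tile_3 and tile_1 below 0.051 m or distance between tile_3 and tile_2 below 0.051 m) and y of any of tile_0, tile_1, tile_2, tile_3 in the frame of row_start above -0.03 m and y of any of tile_0, tile_1, tile_2, tile_3 in the frame of stop_face below 0.03 m); the robot touches nothing.
It fails at once if the egg cup is knocked over (angle between egg_cup's own z axis and vertical above 0.6 rad).
Of tile_0, tile_1, tile_2, tile_3 only 2 to 4 are there at a start; the rules pass over those that are not, and their reading is None.
At some moment in a run one of tile_0, tile_1, tile_2, tile_3 may be knocked a few centimetres aside while the robot is not near it.
Once in a run the grip may slacken for a moment while it holds something.
It also fails if it takes over 210 s, if anything falls off the work surface, if the arm or the gripper's body presses on something with over 40 N, if the wrist force passes 120 N, or if a joint passes its speed limit or range.

ROBOT

A 6-joint arm with a two-finger parallel gripper is mounted at the origin on the work surface; the furniture and walls round the work are solid. World frame = base frame: x ahead of the robot, y to its left, z up, the work surface at z = 0. Lengths are in m, angles in rad, forces in N, time in s.
With the tool pointing down it reaches from about 0.25 to 0.775 m from the base axis. Payload 8.9 kg.
Tool frame: the origin (TCP) lies at the very end of the fingers, on their centre line; the grasp point (between the pads) lies 19 mm behind it; z points along the fingers, y is the line along which they close (so a half turn about z gives the same grasp; the last joint's range is limited). The gripper opens to 85 mm and grips with 20 to 120 N. Pads are 22 mm wide; open, the fingers measure 114 mm over their backs; the gripper's body (76 mm by 85 mm) begins 54 mm behind the grasp point. The pads swing forward as they close: fully open they stand 13 mm farther back than shut.
Start: joints at [0.981, 0.291, -0.153, 1.127, 0, 1.431], TCP at [0.229, 0.473, 0.231] pointing down, gripper open.
Joint ranges: [-2.52, 2.52], [-0.91, 1.74], [-1.3, 1.37], [-1.96, 2.02], [-1.52, 1.47], [-3.14, 3.14]. Speed limits (rad/s): [2.22, 2.22, 2.79, 3.14, 3.14, 3.14].

INTERFACE

Orientations are given as a unit quaternion [x, y, z, w].
In Python, from plant import status, imaging, job gives the robot as it stands.
- The arm moves only by the shell command python3 -m creep 'ROWS' [OPENING]. ROWS is JSON, a list that holds one entry, the list of rows, each a list of 4 numbers: the shift along the tool's x, y, z in cm, then the turn about the tool's z in rad. A call has 1 to 5 rows; each row shifts and turns the commanded pose from where the row before left it, along the tool's axes as they then stand; what a row does not reach is not made up. A row lasts 1/12 s, in which the tool goes at most 41.7 mm and 7.16 degrees, less where a joint would pass 70% of its speed; a pose out of reach is approached as far as the arm can. A call with a gripper value outside its range is refused whole. OPENING is the gripper command: -1 is fully open, 1 is shut, values between are in proportion, set as the call begins (- or left out, the last holds). The fingers move at their own pace and stop on an object; the grip force is fixed at half the most. Time passes only in rows, so rows that do not move let the fingers close. It gives the time, the measured TCP pose, the force, the opening and the grip force at its end, in the units of the state.
- status.observe(): the state, without advancing time (a new reading comes with each control period).
- imaging.get_image(name): name is "side" or "top"; returns a dict with "img" (400x640x3 uint8, blue, green, red), "camera_matrix" (3x3 intrinsics, pixels), "R" (3x3) and "t" (3): a world point X has camera coordinates R X + t. Camera axes: x right, y down, z forward; pixel columns grow to the right and rows downward; lengths in m; the calibration is good to about 2 mm. A picture is of the moment at which its call begins. There is no depth.
- job.hand_in(): hands the job in; it is judged then, once.
Trained networks look in a picture, given as the dict that the camera call returned (one of the last four; its "shot" number tells which), for a name from the list of things; names that differ only in an ending like _2 or _b are one class to them, and where a whole thing is asked for, a point or a joint stands for the part that bears it (a point fixed in the world has none). Each returns a list of dicts, best first, with "score" (0 to 1); they miss things now and then, are a little off and sometimes report something else, mostly with a low value. They report only what shows in the picture. A call takes as long as a camera call.
- imaging.cut_out(picture, thing): "pixels" (400x640 bool, what is visible of it) and "box" ([left, top, right, bottom] in pixels, round what is visible of it).
The state is a dict: "time_s": time; "joint_pos": joint angles; "qvel": joint speeds; "joint_efforts": joint torques, N m; "ee_pos": TCP position; "tcp_rot": TCP orientation; "ft_force": force on the tool from outside, world axes, zero at the start; "ft_torque": the same for the moment, N m; "gripper_width": finger opening in m; "grip_force": force on a finger pad.
Only numpy, scipy, OpenCV 4.12 (cv2) and the standard library are available. Lean on these libraries where they do the work, as an engineer would, in place of code of your own. Each camera call takes 0.05 s, during which the arm holds its last target. There are 200 camera calls.

## Working session

There is one attempt and no reset: what is moved stays moved. The work goes in short steps, Python scripts to look and compute and a shell command to move; the robot and the scene stay as the last step left them, time stands still between calls to the robot, and variables do not carry over. Pictures are saved under pics/ and viewed, at most 14 in all, crops included, and the job is handed in when it is done.

```bash
ls; mkdir -p pics
cat > h.py <<'E'
import numpy as np, cv2
from plant import status, imaging, job
from scipy.spatial.transform import Rotation as Rn
def ray(p,uv,z):
    K=np.array(p["camera_matrix"]);R=np.array(p["R"]);t=np.array(p["t"])
    c=-R.T@t; d=R.T@np.linalg.inv(K)@np.array([uv[0],uv[1],1.])
    return c+d*(z-c[2])/d[2]
def proj(p,X):
    q=np.array(p["R"])@np.array(X)+np.array(p["t"]);q=np.array(p["camera_matrix"])@q;return q[:2]/q[2]
def yaw():
    s=status.observe();R=Rn.from_quat(s["tcp_rot"]).as_matrix();return R
def look(names,zs,cam="top"):
    p=imaging.get_image(cam)
    for n,z in zip(names,zs):
        for d in imaging.cut_out(p,n):
            if d["score"]<0.25: continue
            m=np.array(d["pixels"]).astype(np.uint8)
            ys,xs=np.nonzero(m)
            P=np.array([ray(p,(x,y),z)[:2] for x,y in zip(xs,ys)]) 
            r=cv2.minAreaRect((P*1000).astype(np.float32))
            print(cam,n,round(d["score"],2),[int(v) for v in d["box"]],"mean",P.mean(0).round(4),"rect c",np.round(r[0],1),"size",np.round(r[1],1),"ang",round(r[2],1))
    return p
def rows(target,ang=None):
    """total shift in tool axes (cm) to world TCP target, and turn so tool y axis points at ang (world deg)"""
    s=status.observe();R=Rn.from_quat(s["tcp_rot"]).as_matrix()
    d=R.T@(np.array(target)-np.array(s["ee_pos"]))*100
    a=None
    if ang is not None:
        cur=np.degrees(np.arctan2(R[1,1],R[0,1])); a=(ang-cur+90)%180-90; a=-np.radians(a) # tool z down
    print("shift cm",d.round(2),"turn",a, "j6",round(s["joint_pos"][5],2),"t",round(s["time_s"],2))
E
python3 - <<'E'
from h import *
s=status.observe();print(s);print(yaw().round(3))
p=look(["tile_0","egg_cup","clamp_knob","stop_tab","bed","ruling_board"],[.008,.04,.1,.09,.05,.022])
q=imaging.get_image("side")
cv2.imwrite("pics/a.png",p["img"]);cv2.imwrite("pics/b.png",q["img"])
E
```

```text
pics
{'time_s': 0.0, 'joint_pos': array([ 9.80736159e-01,  2.91296110e-01, -1.54135917e-01,  1.12665697e+00,
        1.62018186e-05,  1.43148673e+00]), 'qvel': array([-1.29420324e-03, -8.16906631e-05, -2.02394444e-03,  5.86717631e-04,
        1.14208398e-03, -2.37498221e-04]), 'joint_efforts': array([-1.58500556e-03, -5.37154913e+01,  3.31363213e+01,  1.60416600e-02,
       -4.26975730e-04, -1.88078059e-05]), 'ee_pos': array([0.22846878, 0.47220776, 0.23072048]), 'tcp_rot': array([ 2.23472130e-01,  9.74710105e-01, -6.00940164e-04, -2.38086657e-04]), 'ft_force': array([ 0.59423812,  0.28745957, -0.29732763]), 'ft_torque': array([-0.01607393, -0.03928726, -0.00670444]), 'grip_force': 0.0, 'gripper_width': 0.08522204956342143}
[[-0.9    0.436 -0.001]
 [ 0.436  0.9   -0.001]
 [ 0.    -0.001 -1.   ]]
top tile_0 0.75 [199, 150, 343, 267] mean [0.5213 0.1113] rect c [525.7 111.1] size [314.7 394.7] ang 7.2
top tile_0 0.74 [428, 233, 447, 255] mean [ 0.4327 -0.3785] rect c [ 432.8 -378.6] size [41.6 59.3] ang 69.1
top tile_0 0.72 [422, 188, 443, 206] mean [ 0.5713 -0.3634] rect c [ 571.3 -36
[... 298 characters left out ...]
99 ] rect c [539.  200.8] size [39.  43.2] ang 9.8
top egg_cup 0.69 [395, 144, 413, 158] mean [ 0.6945 -0.272 ] rect c [ 694.3 -273.1] size [44.5 47.1] ang 1.7
top clamp_knob 0.74 [199, 154, 344, 268] mean [0.5155 0.0992] rect c [520.4  99.4] size [285.9 359.7] ang 7.2
top clamp_knob 0.44 [232, 197, 252, 209] mean [0.5294 0.1779] rect c [531.5 178.3] size [32.4 34.9] ang 1.6
top stop_tab 0.54 [272, 182, 277, 215] mean [0.5459 0.0905] rect c [543.3  90.2] size [14.1 82.4] ang 89.6
top bed 0.64 [228, 180, 328, 224] mean [0.5356 0.0812] rect c [536.2  81.4] size [258.2 106.6] ang 87.3
top ruling_board 0.67 [200, 152, 346, 268] mean [0.5203 0.1096] rect c [524.8 109.9] size [306.7 388.2] ang 7.2
```

```bash
sleep 0
python3 - <<'E'
import cv2
a=cv2.imread("pics/a.png");cv2.imwrite("pics/a2.png",cv2.resize(a[135:285,190:390],None,fx=4,fy=4,interpolation=cv2.INTER_CUBIC))
E
```

```text
(no output)
```

View pics/b.png

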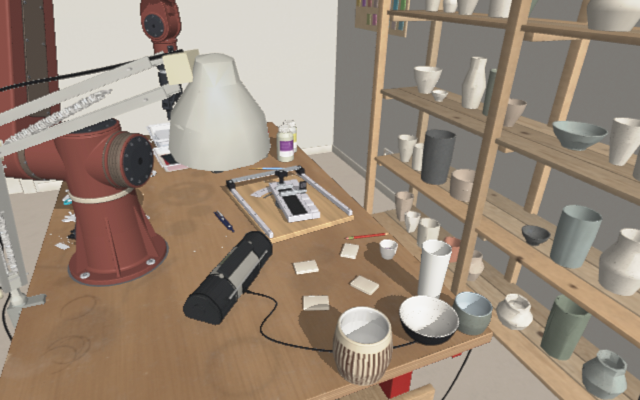

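View pics/a2.png

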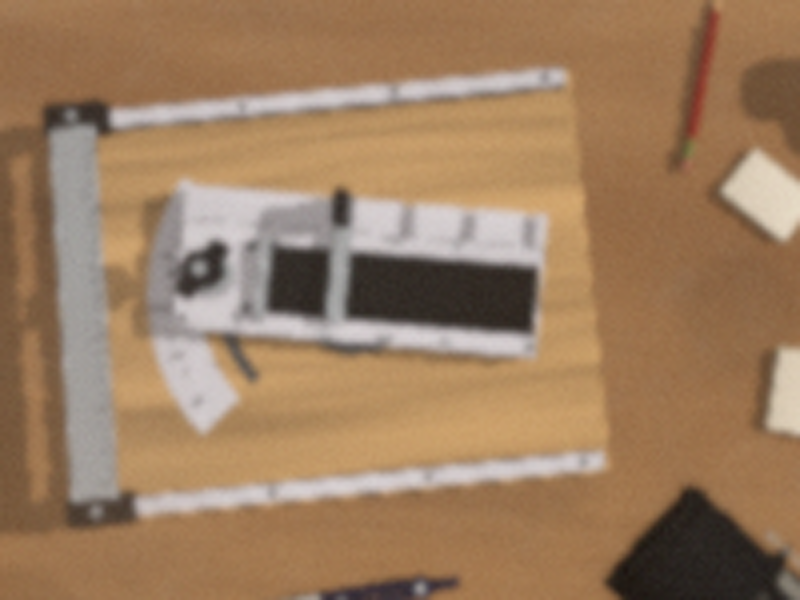

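Side view: four tiles right of the board around (305,267), (349,251), (364,284), (316,302). The cup is at (388,248), and a lamp hangs in the foreground. Top crop: knob at (200,268), stop tab at (341,207), pointer end of the bed on the left.

Run:
```python
from h import *
p=imaging.get_image("top")
c=lambda u,v,z:ray(p,(190+u/4-.4,135+v/4-.4),z)[:2]
A=c(568,70,.022);B=c(607,467,.022);print("board right corners",A,B,np.linalg.norm(A-B))
e=(A-B)/np.linalg.norm(A-B);y=np.array([-e[1],e[0]]);print("board yaw",np.degrees(np.arctan2(e[1],e[0])),"origin",(A+B)/2+y*.19)
k=c(200,268,.1);print("knob",k);t=c(341,207,.094);print("tab top",t)
L=[c(547,215,.05),c(533,357,.05),c(183,183,.05)];print("bed corners",L)
f=[c(265,262,.062),c(268,310,.062)]
for a,b in [(c(265,250,.05),c(543,265,.05)),(c(265,310,.05),c(530,332,.05)),(c(183,183,.05),c(547,215,.05))]:
    d=a-b;print("bed yaw",np.degrees(np.arctan2(-d[0],d[1])))
b1=np.degrees(np.arctan2(*(c(222,248,.1)-c(178,290,.1))[::-1]));print("knob bar ang",b1)
print("cam",-p["R"].T@p["t"])
cv2.imwrite("pics/c.png",p["img"])
```

```text
board right corners [ 0.693376   -0.06281849] [ 0.40403416 -0.09797228] 0.2914695361750186
board yaw 6.927238633054024 origin [0.52578941 0.10821764]
knob [0.53242144 0.18364096]
tab top [0.57728685 0.091351  ]
bed corners [array([ 0.58134467, -0.0497308 ]), array([ 0.48036315, -0.04254043]), array([0.59689984, 0.21011025])]
bed yaw -1.4768988381881893
bed yaw -3.134302599549321
bed yaw -3.425875392296682
knob bar ang -43.86152901321668
cam [ 0.45167658 -0.03451709  1.08031711]
```

View pics/c.png

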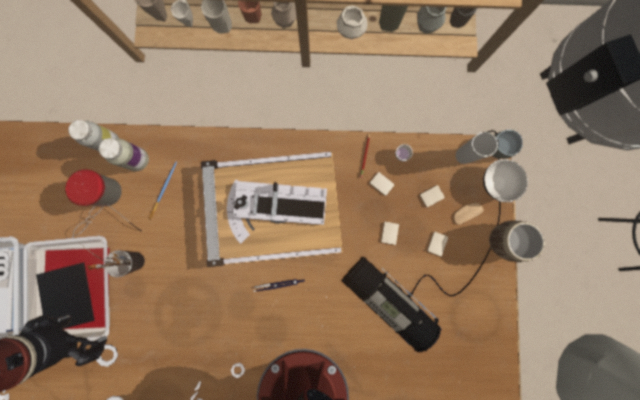

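Top view: four tiles at (381,184), (432,196), (390,233) and (438,243), the cup at (404,152), and the board centred near (270,208). The stop therefore goes in notch 4. Next I refine the knob bar and the angles.

```bash
cat >> h.py <<'E'
def dark(p,u0,v0,u1,v1,z,thr=70):
    g=cv2.cvtColor(p["img"],cv2.COLOR_BGR2GRAY)[v0:v1,u0:u1]
    m=(g<thr).astype(np.uint8);n,l,st,ce=cv2.connectedComponentsWithStats(m)
    for i in range(1,n):
        if st[i,4]<6: continue
        ys,xs=np.nonzero(l==i);w=(110-g[ys,xs].astype(float)).clip(1)
        P=np.array([ray(p,(x+u0,y+v0),z)[:2] for x,y in zip(xs,ys)])
        c=np.average(P,axis=0,weights=w);C=np.cov((P-c).T,aweights=w);e,V=np.linalg.eigh(C)
        print("dark",st[i,4],"px",(ce[i]+[u0,v0]).round(1),"pos",c.round(4),"ang",np.degrees(np.arctan2(V[1,1],V[0,1])).round(1),"len",(np.sqrt(12*e)*1000).round(1))
def edges(p,box,z):
    u0,v0,u1,v1=box
    g=cv2.cvtColor(p["img"],cv2.COLOR_BGR2GRAY)[v0:v1,u0:u1]
    for l in cv2.createLineSegmentDetector().detect(g)[0][:,0]:
        if np.hypot(l[2]-l[0],l[3]-l[1])<22: continue
        a=ray(p,(l[0]+u0,l[1]+v0),z);b=ray(p,(l[2]+u0,l[3]+v0),z);d=a-b
        print("line",(l+[u0,v0,u0,v0]).round(0),np.linalg.norm(d).round(3),"yaw mod90",((np.degrees(np.arctan2(d[1],d[0]))+45)%90-45).round(2))
E
python3 - <<'E'
from h import *
p=imaging.get_image("top")
dark(p,228,190,256,215,.1); dark(p,268,178,282,195,.09)
edges(p,(195,145,350,275),.04)
q=imaging.get_image("side")
for n in ["knob_grip","stop_tab"]:
    for d in imaging.cut_out(q,n)[:2]: print(n,d["score"],d["box"])
for X in ([.5324,.1836,.0915],[.575,.09,.082]): print(proj(q,X))
rows([.5315,.182,.13],46)
E
```

```text
dark 45 px [240.4 202.5] pos [0.5302 0.1811] ang 137.6 len [14.8 38.5]
dark 14 px [274.6 186.5] pos [0.5773 0.0927] ang -177.9 len [ 4.9 19.6]
line [323. 218. 274. 214.] 0.14 yaw mod90 -3.03
line [277. 197. 323. 201.] 0.133 yaw mod90 -3.12
line [238. 217. 286. 220.] 0.136 yaw mod90 -2.83
line [227. 263. 342. 252.] 0.325 yaw mod90 7.11
line [288. 221. 322. 223.] 0.097 yaw mod90 -2.95
line [330. 151. 219. 162.] 0.321 yaw mod90 7.28
line [288. 159. 331. 155.] 0.124 yaw mod90 7.09
line [219. 166. 286. 160.] 0.192 yaw mod90 7.14
line [202. 169. 207. 258.] 0.254 yaw mod90 7.14
line [332. 248. 296. 252.] 0.103 yaw mod90 6.73
line [293. 252. 261. 255.] 0.092 yaw mod90 6.88
line [222. 266. 196. 268.] 0.074 yaw mod90 7.35
line [278. 224. 253. 221.] 0.072 yaw mod90 -4.52
line [313. 226. 279. 224.] 0.096 yaw mod90 -3.24
line [339. 218. 335. 181.] 0.108 yaw mod90 6.67
line [342. 251. 340. 227.] 0.067 yaw mod90 5.64
line [266. 182. 243. 182.] 0.065 yaw mod90 0.54
line [255. 256. 226. 259.] 0.081 yaw mod90 7.62
line [335. 179. 332. 153.] 0.078 yaw mod90 6.66
line [317. 186. 292. 185.] 0.072 yaw mod90 -1.22
line [196. 226. 197. 259.] 0.095 yaw mod90 6.07
line [199. 206. 197. 174.] 0.091 yaw mod90 6.75
line [323. 159. 297. 162.] 0.076 yaw mod90 7.25
line [306. 168. 272. 170.] 0.098 yaw mod90 4.71
stop_tab 0.69 [280.5, 180.1, 307.0, 199.6]
stop_tab 0.22 [266.8, 170.3, 317.6, 220.0]
[281.00463225 173.39548513]
[301.77733405 184.79493271]
shift cm [-39.91 -12.96  10.13] turn 0.31716395772062755 j6 1.43 t 0.65
```

```bash
python3 -m creep '[[[-3.6,-1.18,0,0],[-3.6,-1.18,0,0],[-3.6,-1.18,0,0],[-3.6,-1.18,0,0],[-3.6,-1.18,0,0]]]' -1
python3 -m creep '[[[-3.6,-1.18,0,0],[-3.6,-1.18,0,0],[-3.6,-1.18,0,0],[-3.6,-1.18,0,0],[-3.6,-1.18,0,0]]]'
python3 -m creep '[[[-3.6,-1.18,0,0.1],[0,0,2,0.1],[0,0,3,0.11],[0,0,3,0],[0,0,0,0]]]'
python3 -c "
from h import *
rows([.531,.182,.13],46.5);rows([.531,.182,.077],46.5)"
```

```text
time_s: 1.07
ee_pos: [0.366, 0.3397, 0.2315]
tcp_rot: [0.223, 0.975, 0.0, 0.0]
ft_force: [1.7, 0.1, 0.1]
gripper_width: 0.0854
grip_force: 0.0
time_s: 1.48
ee_pos: [0.5025, 0.2079, 0.2314]
tcp_rot: [0.224, 0.975, 0.0, 0.0]
ft_force: [1.0, 0.5, 0.8]
gripper_width: 0.0851
grip_force: 0.0
time_s: 1.9
ee_pos: [0.5254, 0.1821, 0.1463]
tcp_rot: [0.372, 0.928, -0.002, -0.003]
ft_force: [-1.2, 0.5, -0.9]
gripper_width: 0.0854
grip_force: 0.0
shift cm [-0.42  0.39  1.63] turn -0.0024114389569630367 j6 0.96 t 1.9
shift cm [-0.44  0.42  6.93] turn -0.0024114389569630367 j6 0.96 t 1.9
```

```bash
python3 -m creep '[[[-0.4,0.4,2,0],[0,0,2,0],[0,0,2,0],[0,0,0.9,0],[0,0,0,0]]]' >/dev/null
python3 -m creep '[[[0,0,0,0],[0,0,0,0]]]' 
python3 -c "
from h import *
rows([.531,.182,.077],46.5)"
python3 -m creep '[[[0,0,0,0],[0,0,0,0],[0,0,0,0],[0,0,0,0],[0,0,0,0]]]' 1
python3 -m creep '[[[0,0,0,0],[0,0,0,0],[0,0,0,0],[0,0,0,0],[0,0,0,0]]]' 1
```

```text
time_s: 2.48
ee_pos: [0.5353, 0.1836, 0.0839]
tcp_rot: [0.371, 0.929, 0.001, 0.001]
ft_force: [-0.6, 0.4, -0.0]
gripper_width: 0.0857
grip_force: 0.0
shift cm [ 0.2  -0.41  0.69] turn -0.0011221750485176946 j6 0.96 t 2.48
time_s: 2.9
ee_pos: [0.5343, 0.1834, 0.0825]
tcp_rot: [0.371, 0.929, 0.0, 0.0]
ft_force: [-0.7, 1.1, -0.5]
gripper_width: 0.0256
grip_force: 0.0
time_s: 3.32
ee_pos: [0.534, 0.183, 0.0826]
tcp_rot: [0.371, 0.929, -0.0, -0.0]
ft_force: [-1.7, -2.7, 5.2]
gripper_width: 0.0132
grip_force: 56.4
```

```bash
python3 -m creep '[[[0,0,0,0],[0,0,0,0],[0,0,0.4,0],[0,0,0.4,0],[0,0,0.1,0]]]' 0.2 >/dev/null
python3 -m creep '[[[0,0,0,0],[0,0,0,0],[0,0,0,0],[0,0,0,0],[0,0,0,0]]]' 1
python3 -m creep '[[[0,0,0,-0.1],[0,0,0,-0.1],[0,0,0,-0.1],[0,0,0,0],[0,0,0,0]]]'
python3 -c "
from h import *
s=status.observe();print(s['ft_force'],s['ft_torque']);p=imaging.get_image('top');edges(p,(260,185,330,228),.05)"
```

```text
time_s: 4.15
ee_pos: [0.5338, 0.1831, 0.0731]
tcp_rot: [0.371, 0.929, -0.0, -0.0]
ft_force: [-2.3, -1.3, -0.8]
gripper_width: 0.0143
grip_force: 58.5
time_s: 4.57
ee_pos: [0.5338, 0.1831, 0.0731]
tcp_rot: [0.23, 0.973, -0.0, -0.0]
ft_force: [-2.4, -2.7, -0.8]
gripper_width: 0.0136
grip_force: 60.8
[-2.35215807 -2.74340634 -0.83758353] [-0.45266132  0.58362345  0.15120947]
line [323. 218. 274. 214.] 0.138 yaw mod90 -3.03
line [277. 197. 324. 201.] 0.135 yaw mod90 -3.14
line [261. 218. 286. 220.] 0.071 yaw mod90 -2.06
line [288. 221. 322. 223.] 0.096 yaw mod90 -2.99
line [312. 226. 279. 224.] 0.092 yaw mod90 -2.16
```

```bash
python3 -m creep '[[[0,0,0,-0.1],[0,0,0,-0.1],[0,0,0,-0.1],[0,0,0,-0.1],[0,0,0,-0.1]]]' >/dev/null
python3 -m creep '[[[0,0,0,-0.1],[0,0,0,-0.1],[0,0,0,-0.1],[0,0,0,0],[0,0,0,0]]]'
python3 -c "
from h import *
s=status.observe();print(s['ft_force'],s['ft_torque'],s['joint_pos']);R=yaw()
a=np.radians(180-3.05)+.0584/2
print(R.T@np.array([np.cos(a),np.sin(a),0])*.572)
p=imaging.get_image('top');edges(p,(260,185,330,228),.05)"
```

```text
time_s: 5.45
ee_pos: [0.5344, 0.1833, 0.0731]
tcp_rot: [-0.166, 0.986, -0.0, 0.0]
ft_force: [0.4, -2.6, -4.8]
gripper_width: 0.0139
grip_force: 60.6
[ 0.36150901 -2.58541878 -4.81426065] [-0.39942857  0.07541792  0.1165783 ] [ 2.01070970e-01  4.99554389e-01 -2.81352502e-01  7.89690189e-01
 -2.00986876e-04 -1.33340153e-01]
[ 5.35645930e-01  2.00667434e-01 -1.36754470e-04]
line [323. 218. 274. 214.] 0.138 yaw mod90 -3.34
line [277. 197. 324. 202.] 0.135 yaw mod90 -3.47
line [261. 218. 323. 224.] 0.178 yaw mod90 -3.68
line [312. 226. 278. 224.] 0.095 yaw mod90 -2.62
```

```bash
python3 -m creep '[[[0.536,0.2,0,-0.0584],[0.536,0.2,0,-0.0584],[0.536,0.2,0,-0.0584],[0.536,0.2,0,-0.0584],[0.536,0.2,0,-0.0584]]]'
python3 -m creep '[[[0.536,0.2,0,-0.0584],[0.536,0.2,0,-0.0584],[0.536,0.2,0,-0.0584],[0.536,0.2,0,-0.0584],[0,0,0,0]]]'
python3 -c "
from h import *
s=status.observe();print(s['ft_force'],s['ft_torque'],s['joint_pos'][5]);R=yaw();print(np.degrees(np.arctan2(R[1,1],R[0,1])))
p=imaging.get_image('top');edges(p,(225,170,340,260),.05)"
```

```text
time_s: 5.92
ee_pos: [0.5065, 0.1809, 0.0732]
tcp_rot: [-0.31, 0.951, 0.0, 0.001]
ft_force: [2.1, 1.3, -8.3]
gripper_width: 0.0139
grip_force: 58.9
time_s: 6.33
ee_pos: [0.4839, 0.1727, 0.0732]
tcp_rot: [-0.419, 0.908, 0.001, 0.0]
ft_force: [-0.6, 1.7, -8.6]
gripper_width: 0.0139
grip_force: 60.9
[-0.62765642  1.68379462 -8.56646541] [0.35743262 0.19837738 0.15087198] -0.6643698092339392
139.5150903898592
line [322. 194. 257. 225.] 0.203 yaw mod90 27.43
line [272. 199. 317. 178.] 0.14 yaw mod90 27.01
line [246. 236. 292. 214.] 0.142 yaw mod90 27.02
line [269. 258. 338. 252.] 0.193 yaw mod90 6.43
line [338. 209. 334. 170.] 0.112 yaw mod90 6.56
line [332. 248. 297. 252.] 0.099 yaw mod90 7.06
line [294. 214. 326. 199.] 0.1 yaw mod90 26.94
line [296. 252. 261. 255.] 0.098 yaw mod90 7.13
line [256. 256. 226. 258.] 0.084 yaw mod90 6.2
line [226. 199. 228. 223.] 0.067 yaw mod90 7.13
line [277. 241. 249. 244.] 0.077 yaw mod90 6.99
```

```bash
python3 -m creep '[[[0.536,0.2,0,-0.0584],[0.536,0.2,0,-0.0584],[0.536,0.2,0,-0.0584],[0,0,0,0],[0,0,0,0]]]'
python3 -c "
from h import *
p=imaging.get_image('top');edges(p,(225,160,340,260),.05)
s=status.observe();print(s['ft_torque'])
g=p['img'][150:260,200:340];cv2.imwrite('pics/d.png',cv2.resize(g,None,fx=5,fy=5,interpolation=cv2.INTER_CUBIC))"
```

```text
time_s: 6.8
ee_pos: [0.4696, 0.1637, 0.0731]
tcp_rot: [-0.495, 0.869, 0.001, -0.0]
ft_force: [-2.9, 3.4, -6.1]
gripper_width: 0.0135
grip_force: 61.1
line [319. 186. 261. 228.] 0.202 yaw mod90 37.27
line [271. 200. 312. 172.] 0.141 yaw mod90 37.06
line [254. 229. 229. 249.] 0.089 yaw mod90 41.51
line [250. 242. 323. 191.] 0.249 yaw mod90 36.82
line [269. 258. 338. 252.] 0.193 yaw mod90 6.39
line [226. 165. 249. 163.] 0.068 yaw mod90 7.38
line [251. 163. 274. 161.] 0.068 yaw mod90 5.92
line [297. 252. 261. 255.] 0.101 yaw mod90 6.96
line [333. 248. 298. 252.] 0.099 yaw mod90 7.06
line [338. 209. 333. 161.] 0.141 yaw mod90 7.03
line [254. 256. 232. 258.] 0.063 yaw mod90 6.32
line [303. 161. 277. 164.] 0.076 yaw mod90 7.99
line [230. 204. 232. 231.] 0.075 yaw mod90 8.64
[0.81111805 0.82600661 0.02242305]
```

View pics/d.png

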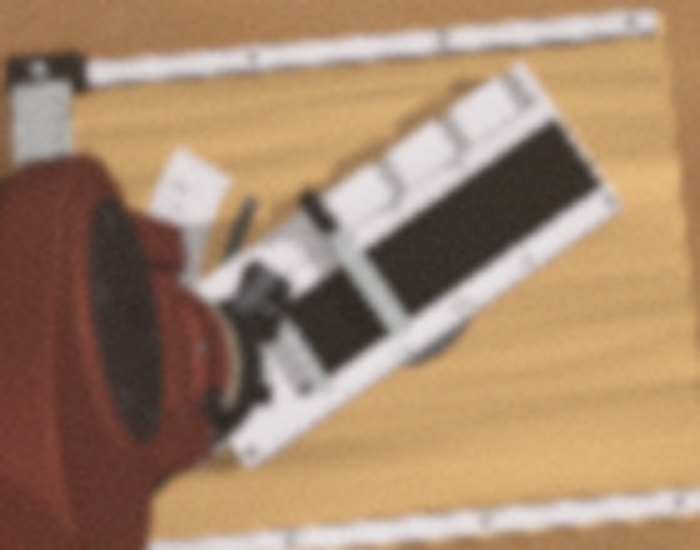

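The bed edges lie at 37° against the board's 7°, so the bed is on the 30° tick, and the stop tab is near (318,212) in the crop. I tighten now.

```bash
python3 -m creep '[[[0,0,0,0.1],[0,0,0,0.1],[0,0,0,0.1],[0,0,0,0.1],[0,0,0,0.1]]]' >/dev/null
python3 -m creep '[[[0,0,0,0.1],[0,0,0,0.1],[0,0,0,0.1],[0,0,0,0.1],[0,0,0,0.1]]]'
python3 -c "
from h import *
s=status.observe();print(s['ft_force'],s['ft_torque'])"
python3 -m creep '[[[0,0,0,0.1],[0,0,0,0.03],[0,0,0,0],[0,0,0,0],[0,0,0,0]]]' 
python3 -c "
from h import *
s=status.observe();print(s['ft_force'],s['ft_torque']);R=yaw();print(np.degrees(np.arctan2(R[1,1],R[0,1])))
p=imaging.get_image('top');edges(p,(255,160,325,245),.05)"
```

```text
time_s: 7.68
ee_pos: [0.4701, 0.1638, 0.0732]
tcp_rot: [-0.016, 1.0, 0.0, -0.0]
ft_force: [-4.1, 4.7, -5.1]
gripper_width: 0.0139
grip_force: 61.8
[-4.05653495  4.69382005 -5.11814943] [0.78122263 0.65354328 0.15953293]
time_s: 8.1
ee_pos: [0.4701, 0.1638, 0.0732]
tcp_rot: [0.045, 0.999, 0.0, -0.0]
ft_force: [-3.4, 4.9, -5.0]
gripper_width: 0.0137
grip_force: 69.3
[-3.42824992  4.92470515 -5.04402786] [0.92412552 0.64309611 0.58510831]
84.83611325425677
line [320. 187. 263. 226.] 0.195 yaw mod90 36.7
line [271. 200. 312. 172.] 0.141 yaw mod90 36.74
line [268. 230. 323. 192.] 0.189 yaw mod90 36.43
line [304. 161. 277. 164.] 0.079 yaw mod90 7.94
```

```bash
python3 -m creep '[[[0,0,0,0],[0,0,0,0],[0,0,0,0],[0,0,0,0],[0,0,-2,0]]]' -1 >/dev/null
python3 -m creep '[[[0,0,-3,-0.1],[0,0,0,-0.12],[0,0,0,-0.12],[0,0,0,-0.12],[0,0,0,-0.12]]]'
python3 -m creep '[[[0,0,0,-0.12],[0,0,0,-0.03],[0,0,0,0]]]'
python3 -c "
from h import *
rows([.564,.1236,.12],126.8)
p=imaging.get_image('top');edges(p,(255,160,325,245),.05);dark(p,254,182,275,202,.092)"
```

```text
time_s: 8.98
ee_pos: [0.4707, 0.1631, 0.1238]
tcp_rot: [-0.245, 0.969, -0.0, 0.001]
ft_force: [-0.2, 0.3, -0.1]
gripper_width: 0.0856
grip_force: 0.0
time_s: 9.23
ee_pos: [0.4706, 0.1631, 0.1236]
tcp_rot: [-0.315, 0.949, -0.0, 0.0]
ft_force: [-0.7, -0.0, -0.3]
gripper_width: 0.0852
grip_force: 0.0
shift cm [-5.13 -8.75  0.37] turn -0.0013133574757730096 j6 -0.45 t 9.23
line [320. 187. 261. 228.] 0.202 yaw mod90 37.05
line [271. 201. 312. 172.] 0.143 yaw mod90 36.74
line [255. 239. 323. 191.] 0.232 yaw mod90 36.57
line [256. 162. 284. 160.] 0.083 yaw mod90 5.19
line [304. 161. 277. 164.] 0.079 yaw mod90 7.83
dark 13 px [262.8 191.5] pos [0.5623 0.1239] ang -143.2 len [ 4.9 19.5]
```

```bash
python3 -m creep '[[[-1.71,-2.9,0,0],[-1.71,-2.9,0,0],[-1.7,-2.95,0,0],[0,0,0,0],[0,0,0,0]]]' >/dev/null
python3 -m creep '[[[0,0,1.8,0],[0,0,1.8,0],[0,0,1.9,0],[0,0,0,0],[0,0,0,0]]]'
python3 -c "
from h import *
rows([.5635,.1238,.067],126.8)"
python3 -m creep '[[[0,0,0,0],[0,0,0,0],[0,0,0,0],[0,0,0,0],[0,0,0,0]]]' 1 >/dev/null
python3 -m creep '[[[0,0,0,0],[0,0,0,0],[0,0,0,0],[0,0,0,0],[0,0,0,0]]]' 1
```

```text
time_s: 10.12
ee_pos: [0.5619, 0.1239, 0.068]
tcp_rot: [-0.314, 0.949, 0.0, -0.001]
ft_force: [0.3, -0.5, 0.8]
gripper_width: 0.0854
grip_force: 0.0
shift cm [-0.12 -0.1   0.1 ] turn -0.002645473973088829 j6 -0.55 t 10.12
time_s: 10.95
ee_pos: [0.5636, 0.1236, 0.0687]
tcp_rot: [-0.315, 0.949, -0.0, 0.0]
ft_force: [-1.2, 0.2, 5.6]
gripper_width: 0.0091
grip_force: 59.7
```

```bash
python3 -m creep '[[[0,0,-0.5,0],[0,0,-0.5,0],[0,0,-0.5,0],[0,0,0,0],[0,0,0,0]]]' 
python3 -m creep '[[[0,-2.6,0,0],[0,-2.6,0,0],[0,-2.6,0,0],[0,-2.6,0,0],[0,-2.6,0,0]]]'
python3 -m creep '[[[0,-0.05,0,0],[0,0,0,0],[0,0,0,0],[0,0,0,0]]]'
python3 -c "
from h import *
p=imaging.get_image('top');edges(p,(255,160,330,245),.05);dark(p,270,155,345,202,.1)
by=np.array([-np.sin(np.radians(36.8)),np.cos(np.radians(36.8))]);print(np.array([.5636,.1236])-.1305*by)"
```

```text
time_s: 11.37
ee_pos: [0.5635, 0.1236, 0.0836]
tcp_rot: [-0.315, 0.949, -0.0, 0.0]
ft_force: [-0.1, 1.0, -1.7]
gripper_width: 0.009
grip_force: 58.8
time_s: 11.78
ee_pos: [0.6415, 0.0186, 0.083]
tcp_rot: [-0.315, 0.949, 0.0, -0.0]
ft_force: [1.7, 1.5, -0.9]
gripper_width: 0.009
grip_force: 58.9
time_s: 12.12
ee_pos: [0.6406, 0.0198, 0.0833]
tcp_rot: [-0.315, 0.949, -0.0, -0.0]
ft_force: [0.7, 0.3, 0.8]
gripper_width: 0.0087
grip_force: 60.3
line [318. 198. 313. 243.] 0.128 yaw mod90 -4.17
line [308. 243. 312. 201.] 0.12 yaw mod90 -3.32
dark 7 px [314.  200.3] pos [ 0.5416 -0.0164] ang 99.3 len [7.  7.6]
[0.64177258 0.01910456]
```

```bash
python3 -m creep '[[[0,-0.12,0,0],[0,0,0.4,0],[0,0,0.4,0],[0,0,0.4,0],[0,0,0.3,0]]]' 
python3 -m creep '[[[0,0,0,0],[0,0,0,0],[0,0,0,0]]]' 
python3 -m creep '[[[0,0,0,0],[0,0,0,0],[0,0,0,0],[0,0,-2,0],[0,0,-3,0]]]' -1
python3 -m creep '[[[0,0,-3,0],[0,0,-3,0],[0,0,0,0],[4,0,0,0],[4,0,0,0]]]'
python3 -m creep '[[[4,0,0,0],[4,0,0,0],[4,0,0,0],[0,0,0,0]]]'
python3 - <<'E'
from h import *
p=imaging.get_image('top');dark(p,270,155,345,202,.092)
cv2.imwrite('pics/e.png',cv2.resize(p['img'][150:260,200:360],None,fx=5,fy=5,interpolation=cv2.INTER_CUBIC))
q=imaging.get_image('side');cv2.imwrite('pics/e2.png',cv2.resize(q['img'][155:325,210:420],None,fx=3.5,fy=3.5,interpolation=cv2.INTER_CUBIC))
for d in imaging.cut_out(p,"tile_0"):
    if d["box"][0]>340 and d["score"]>.2:
        m=np.array(d["pixels"]).astype(np.uint8);ys,xs=np.nonzero(m)
        P=np.array([ray(p,(x,y),.008)[:2] for x,y in zip(xs,ys)]);r=cv2.minAreaRect((P*1000).astype(np.float32));print(round(d["score"],2),P.mean(0).round(4),np.round(r[1],0),round(r[2],1))
E
```

```text
time_s: 12.58
ee_pos: [0.6422, 0.0181, 0.0681]
tcp_rot: [-0.315, 0.949, -0.0, 0.0]
ft_force: [-3.5, -2.1, 33.2]
gripper_width: 0.0088
grip_force: 65.4
time_s: 12.83
ee_pos: [0.6423, 0.0177, 0.0686]
tcp_rot: [-0.314, 0.949, -0.0, 0.0]
ft_force: [-1.1, -2.2, 5.3]
gripper_width: 0.0088
grip_force: 61.2
time_s: 13.25
ee_pos: [0.6396, 0.0183, 0.1157]
tcp_rot: [-0.315, 0.949, 0.001, -0.003]
ft_force: [0.4, 0.4, 0.4]
gripper_width: 0.0687
grip_force: 0.0
time_s: 13.67
ee_pos: [0.5781, -0.0295, 0.1779]
tcp_rot: [-0.316, 0.949, -0.0, 0.001]
ft_force: [0.3, -1.0, 0.8]
gripper_width: 0.0852
grip_force: 0.0
time_s: 14.0
ee_pos: [0.4762, -0.1037, 0.1778]
tcp_rot: [-0.313, 0.95, 0.0, -0.002]
ft_force: [1.7, 0.3, 0.9]
gripper_width: 0.0853
grip_force: 0.0
dark 13 px [302.5 165.1] pos [0.6386 0.0182] ang -148.3 len [ 4.9 19.7]
dark 126 px [339.8 190.7] pos [ 0.5709 -0.0859] ang 161.1 len [13.8 66.7]
dark 469 px [296.7 191.9] pos [0.5641 0.031 ] ang 119.5 len [36.8 96.9]
0.89 [ 0.4327 -0.3789] [45. 62.] 69.7
0.6 [ 0.577 -0.375] [42. 44.] 27.8
```

View pics/e.png

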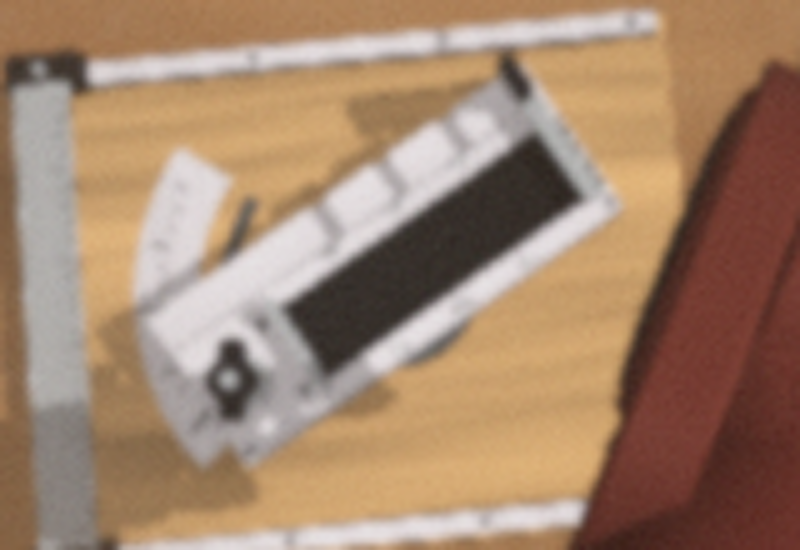

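View pics/e2.png

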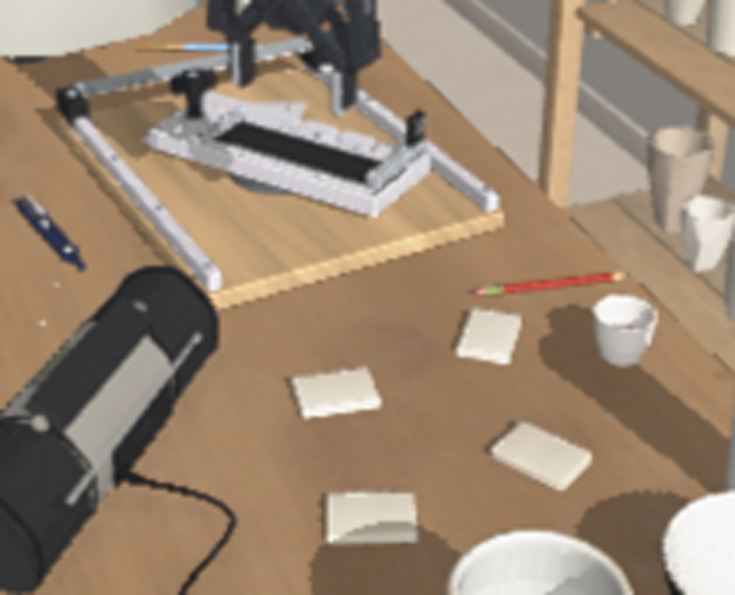

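The crop shows the stop at the last notch (515,72) and the bed at 30°. The side view shows the tab down and four loose tiles. Now the tiles, starting with the one at (0.459, -0.240).

```bash
cat >> h.py <<'E'
def tiles(cam="top"):
    p=imaging.get_image(cam)
    for d in imaging.cut_out(p,"tile_0"):
        if d["box"][0]<345 or d["score"]<.25: continue
        ys,xs=np.nonzero(d["pixels"]);P=np.array([ray(p,(x,y),.008)[:2] for x,y in zip(xs,ys)])
        r=cv2.minAreaRect((P*1000).astype(np.float32));a=r[2]+(90 if r[1][1]>r[1][0] else 0)
        print("tile",round(d["score"],2),P.mean(0).round(4),np.round(r[0],1),np.round(r[1],0),"long at",round(a%180,1))
    return p
PSI=np.radians(36.9);BY=np.array([-np.sin(PSI),np.cos(PSI)]);BX=np.array([np.cos(PSI),np.sin(PSI)]);RS=np.array([.4929,.1334])
def slot(y,x=0): return RS+BY*y/1000+BX*x/1000
E
python3 -m creep '[[[0,0,0,-0.12],[0,0,0,-0.12],[0,0,0,-0.12],[0,0,0,-0.12],[0,0,0,-0.12]]]' -0.6
python3 -m creep '[[[0,0,0,-0.12],[0,0,0,-0.07],[0,0,0,0]]]'
python3 -c "
from h import *
rows([.459,-.24,.05],172.1)"
```

```text
time_s: 14.57
ee_pos: [0.4829, -0.1007, 0.1781]
tcp_rot: [-0.584, 0.812, -0.0, 0.0]
ft_force: [0.3, 0.1, -0.2]
gripper_width: 0.068
grip_force: 0.0
time_s: 14.82
ee_pos: [0.4827, -0.1007, 0.1781]
tcp_rot: [-0.657, 0.754, -0.0, 0.0]
ft_force: [0.9, 0.1, -0.8]
gripper_width: 0.0684
grip_force: 0.0
shift cm [14.13  0.47 12.81] turn 0.001873880611785966 j6 -1.79 t 14.82
```

```bash
python3 -m creep '[[[3.53,0.12,0,0],[3.53,0.12,0,0],[3.53,0.12,0,0],[3.53,0.11,0,0],[0,0,3.5,0]]]' >/dev/null
python3 -m creep '[[[0,0,3.5,0],[0,0,3,0],[0,0,2.8,0],[0,0,0,0],[0,0,0,0]]]'
python3 -c "
from h import *
rows([.459,-.24,.01],172.1)"
```

```text
time_s: 15.65
ee_pos: [0.4569, -0.2397, 0.0495]
tcp_rot: [-0.655, 0.755, 0.001, -0.0]
ft_force: [-0.3, -0.8, -0.3]
gripper_width: 0.0681
grip_force: 0.0
shift cm [ 0.01 -0.22  3.95] turn -0.003872114969754803 j6 -2.05 t 15.65
```

Down to z≈0.010, then feel for the bench.

```bash
python3 -m creep '[[[0,-0.2,2,0],[0,0,1.5,0],[0,0,0.4,0],[0,0,0,0],[0,0,0,0]]]' | sed -n '2p;4p'
python3 -m creep '[[[0,0,0.3,0],[0,0,0,0],[0,0,0,0]]]' | sed -n '2p;4p'
python3 -m creep '[[[0,0,0.3,0],[0,0,0,0],[0,0,0,0]]]' | sed -n '2p;4p'
python3 -m creep '[[[0,0,0.3,0],[0,0,0,0],[0,0,0,0]]]' | sed -n '2p;4p'
```

```text
ee_pos: [0.4601, -0.2413, 0.0128]
ft_force: [0.6, 0.5, -0.1]
ee_pos: [0.4595, -0.2411, 0.0089]
ft_force: [-0.5, 0.3, 1.0]
ee_pos: [0.459, -0.2408, 0.0052]
ft_force: [-0.1, -0.4, -0.3]
ee_pos: [0.459, -0.2408, 0.0021]
ft_force: [0.8, 0.8, -0.8]
```

```bash
for i in 1 2; do :; done
python3 -m creep '[[[0,0,0.2,0],[0,0,0,0],[0,0,0,0]]]' | sed -n '2p;4p'
python3 -m creep '[[[0,0,0.2,0],[0,0,0,0],[0,0,0,0]]]' | sed -n '2p;4p'
python3 -m creep '[[[0,0,0.2,0],[0,0,0,0],[0,0,0,0]]]' | sed -n '2p;4p'
```

```text
ee_pos: [0.4591, -0.2408, 0.0002]
ft_force: [-0.6, -0.4, -0.2]
ee_pos: [0.459, -0.2408, -0.0018]
ft_force: [0.2, 0.2, 1.0]
ee_pos: [0.459, -0.2408, -0.0038]
ft_force: [-0.9, -0.1, -0.1]
```

```bash
python3 -m creep '[[[0,0,0.2,0],[0,0,0,0],[0,0,0,0]]]' | sed -n '2p;4p'
python3 -m creep '[[[0,0,0,0],[0,0,0,0],[0,0,0,0],[0,0,0,0],[0,0,0,0]]]' 1
python3 -m creep '[[[0,0,-0.5,0],[0,0,-1,0],[0,0,-1,0],[0,0,0,0],[0,0,0,0]]]'
```

```text
ee_pos: [0.459, -0.2408, -0.0058]
ft_force: [-0.2, -0.2, -0.3]
time_s: 18.23
ee_pos: [0.4603, -0.2415, -0.0045]
tcp_rot: [-0.656, 0.755, -0.001, 0.0]
ft_force: [0.6, 1.0, 12.8]
gripper_width: 0.0582
grip_force: 70.3
time_s: 18.65
ee_pos: [0.4597, -0.2413, 0.0202]
tcp_rot: [-0.656, 0.755, -0.001, 0.0]
ft_force: [0.7, -0.1, -0.7]
gripper_width: 0.0578
grip_force: 64.7
```

```bash
python3 -m creep '[[[0,0,-3,0],[0,0,-3.5,0],[0,0,-3.5,-0.08],[0,0,0,-0.1],[0,0,0,-0.1]]]' >/dev/null
python3 -m creep '[[[0,0,0,-0.1],[0,0,0,-0.1],[0,0,0,-0.1],[0,0,0,-0.1],[0,0,0,-0.1]]]' >/dev/null
python3 -m creep '[[[0,0,0,0],[0,0,0,0]]]'
python3 -c "
from h import *
rows([*slot(-27),.10],36.9)
tiles()"
```

```text
time_s: 19.65
ee_pos: [0.4589, -0.2407, 0.119]
tcp_rot: [0.893, -0.451, -0.0, -0.0]
ft_force: [0.3, 0.6, -0.4]
gripper_width: 0.0578
grip_force: 64.7
shift cm [-25.38 -24.98   1.91] turn -0.007928240156057455 j6 -2.83 t 19.65
tile 0.82 [ 0.6046 -0.2148] [ 604.7 -214.5] [63. 48.] long at 52.2
tile 0.63 [ 0.4548 -0.2456] [ 447.6 -252.3] [61. 14.] long at 34.7
tile 0.56 [ 0.5788 -0.3606] [ 576.4 -360.9] [31. 61.] long at 119.4
```

```bash
python3 -m creep '[[[-2.54,-2.5,0,0],[-2.54,-2.5,0,0],[-2.54,-2.5,0,0],[-2.54,-2.5,0,0],[-2.54,-2.5,0,0]]]' >/dev/null
python3 -m creep '[[[-2.54,-2.5,0,0],[-2.54,-2.5,0,0],[-2.54,-2.5,0,0],[-2.54,-2.5,0,0],[-2.54,-2.5,0,0]]]' >/dev/null
python3 -m creep '[[[0,0,0,0],[0,0,0,0],[0,0,0,0]]]'
python3 -c "
from h import *
rows([*slot(-27),.06],36.9)"
```

```text
time_s: 20.83
ee_pos: [0.508, 0.112, 0.1191]
tcp_rot: [0.893, -0.449, -0.0, 0.0]
ft_force: [0.7, -0.6, 0.2]
gripper_width: 0.0577
grip_force: 64.7
shift cm [ 0.08 -0.08  5.91] turn -0.005445791024004446 j6 -2.13 t 20.83
```

```bash
python3 -m creep '[[[0.08,-0.08,2.5,0],[0,0,2.4,0],[0,0,1,0],[0,0,0,0],[0,0,0,0]]]' | sed -n '2p;4p;5p'
python3 -m creep '[[[0,0,0.4,0],[0,0,0.4,0],[0,0,0.3,0],[0,0,0,0],[0,0,0,0]]]' | sed -n '2p;4p;5p'
python3 -c "
from h import *
rows([*slot(-22),.0465],36.9)
p=imaging.get_image('top')
cv2.imwrite('pics/f.png',cv2.resize(p['img'][150:250,220:340],None,fx=5,fy=5,interpolation=cv2.INTER_CUBIC))
q=imaging.get_image('side');cv2.imwrite('pics/f2.png',cv2.resize(q['img'][155:235,225:345],None,fx=6,fy=6,interpolation=cv2.INTER_CUBIC))"
```

```text
ee_pos: [0.5091, 0.1111, 0.0604]
ft_force: [-0.4, 0.4, 0.3]
gripper_width: 0.0579
ee_pos: [0.5094, 0.112, 0.0494]
ft_force: [-0.5, -0.4, 0.8]
gripper_width: 0.0583
shift cm [-0.5   0.03  0.29] turn -0.004753944454334678 j6 -2.13 t 21.67
```

View pics/f2.png

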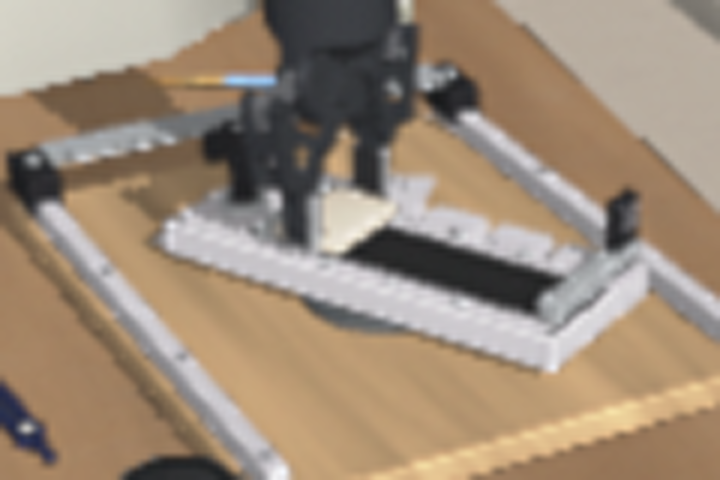

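The side crop shows the tile held flat between the fingers, with its near long edge running (330,250)–(395,210) parallel to the stop bar. Lower, then slide to the fence.

```bash
python3 -m creep '[[[0,0,0.25,0],[0,0,0,0],[0,0,0,0]]]' | sed -n '2p;4p;5p'
python3 -m creep '[[[-0.2,0,0,0],[-0.1,0,0,0],[0,0,0,0]]]' | sed -n '2p;4p;5p'
python3 -m creep '[[[-0.1,0,0,0],[0,0,0,0],[0,0,0,0]]]' | sed -n '2p;4p;5p'
python3 -m creep '[[[-0.1,0,0,0],[0,0,0,0],[0,0,0,0]]]' | sed -n '2p;4p;5p'
```

```text
ee_pos: [0.5093, 0.112, 0.0467]
ft_force: [0.8, -0.3, -0.2]
gripper_width: 0.0579
ee_pos: [0.5074, 0.1146, 0.0468]
ft_force: [0.5, 0.5, -0.6]
gripper_width: 0.0583
ee_pos: [0.507, 0.1152, 0.0469]
ft_force: [-0.7, 0.8, -0.4]
gripper_width: 0.0581
ee_pos: [0.5064, 0.116, 0.0468]
ft_force: [-0.5, -0.3, -0.8]
gripper_width: 0.0583
```

```bash
python3 -m creep '[[[-0.1,0,0,0],[0,0,0,0],[0,0,0,0]]]' | sed -n '2p;4p;5p'
python3 -m creep '[[[-0.1,0,0,0],[0,0,0,0],[0,0,0,0]]]' | sed -n '2p;4p;5p'
python3 -m creep '[[[-0.1,0,0,0],[0,0,0,0],[0,0,0,0]]]' | sed -n '2p;4p;5p'
```

```text
ee_pos: [0.5061, 0.1165, 0.0469]
ft_force: [0.8, -3.1, -0.6]
gripper_width: 0.0579
ee_pos: [0.5061, 0.1165, 0.0469]
ft_force: [3.6, -7.3, -2.2]
gripper_width: 0.0581
ee_pos: [0.5061, 0.1165, 0.047]
ft_force: [5.4, -11.2, -3.4]
gripper_width: 0.0578
```

```bash
python3 -m creep '[[[0.25,0,0.1,0],[0,0,0,0]]]' | sed -n '2p;4p;5p'
python3 -m creep '[[[0,0,0,0],[0,0,0,0],[0,0,0,0],[0,0,-1,0],[0,0,-3,0]]]' -0.6 | sed -n '2p;4p;5p'
python3 -m creep '[[[0,0,-3.5,0],[0,0,0,0],[3.5,-2,0,0],[3.5,-2,0,0],[3.5,-2,0,0]]]' |sed -n '2p;4p;5p'
python3 - <<'E'
from h import *
p=tiles()
rows([.604,-.2145,.13],51.5)
cv2.imwrite('pics/g.png',cv2.resize(p['img'][150:250,220:340],None,fx=5,fy=5,interpolation=cv2.INTER_CUBIC))
E
```

```text
ee_pos: [0.5061, 0.1163, 0.0457]
ft_force: [0.1, -0.4, -0.5]
gripper_width: 0.0581
ee_pos: [0.5032, 0.1163, 0.0837]
ft_force: [-0.8, -0.3, 0.2]
gripper_width: 0.0687
ee_pos: [0.6183, 0.0677, 0.1223]
ft_force: [1.2, 0.4, -0.1]
gripper_width: 0.0684
tile 0.78 [ 0.4332 -0.3797] [ 432.9 -379.6] [42. 59.] long at 161.0
tile 0.58 [ 0.6072 -0.2137] [ 606.2 -213.3] [61. 45.] long at 49.2
tile 0.5 [ 0.5715 -0.3634] [ 571.2 -363.2] [42. 62.] long at 116.3
shift cm [21.43 18.11 -0.86] turn -0.2621386050598425 j6 -2.22 t 24.62
```

View pics/g.png

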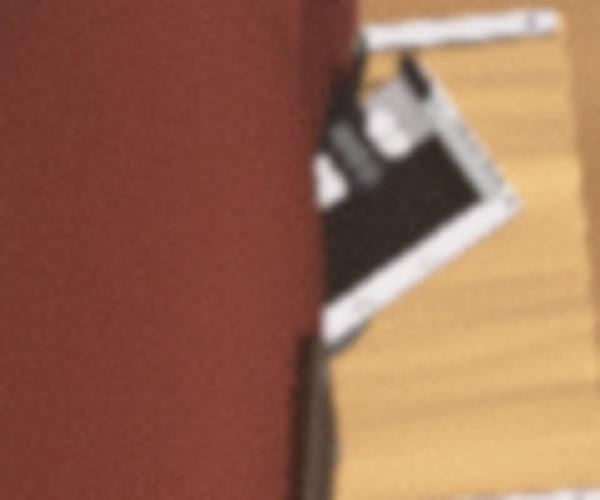

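```bash
python3 -m creep '[[[3.06,2.59,0,0],[3.06,2.59,0,0],[3.06,2.59,0,0],[3.06,2.59,0,0],[3.06,2.59,0,0]]]' >/dev/null
python3 -m creep '[[[3.06,2.59,0,0],[3.07,2.58,0,-0.1],[0,0,0,-0.12],[0,0,0,0],[0,0,0,0]]]'  |sed -n '2p;4p;5p'
python3 -c "
from h import *
rows([.6055,-.2138,.05],50)"
```

```text
ee_pos: [0.599, -0.2117, 0.1211]
ft_force: [0.3, 0.6, 0.4]
gripper_width: 0.0686
shift cm [ 0.63 -0.27  7.11] turn -0.017435173601420984 j6 -2.88 t 25.45
```

```bash
python3 -m creep '[[[0.6,-0.25,3,0],[0,0,3,0],[0,0,3,0],[0,0,1,0],[0,0,0,0]]]' >/dev/null
python3 -m creep '[[[0,0,0,0],[0,0,0,0]]]'  |sed -n '2p;4p;5p'
python3 -c "
from h import *
rows([.605,-.2138,-.004],50)"
```

```text
ee_pos: [0.6069, -0.2141, 0.0228]
ft_force: [0.3, -0.3, 0.3]
gripper_width: 0.0684
shift cm [-0.17  0.1   2.68] turn -0.013646973592606767 j6 -2.88 t 26.03
```

```bash
python3 -m creep '[[[-0.1,0.1,1,0],[0,0,1,0],[0,0,0.5,0],[0,0,0,0],[0,0,0,0]]]'  |sed -n '2p;4p;5p'
python3 -c "
from h import *
rows([.6055,-.2138,-.004],50)"
python3 -m creep '[[[0,0,0.2,0],[0,0,0,0],[0,0,0,0]]]'  |sed -n '2p;4p;5p'
python3 -m creep '[[[0,0,0,0],[0,0,0,0],[0,0,0,0],[0,0,0,0],[0,0,0,0]]]' 1
python3 -m creep '[[[0,0,-0.5,0],[0,0,-3,0],[0,0,-3,0],[0,0,-3,0],[0,0,-2.5,0]]]'
```

```text
ee_pos: [0.6037, -0.2142, -0.0047]
ft_force: [-0.3, 0.3, 1.1]
gripper_width: 0.0684
shift cm [ 0.11 -0.15 -0.07] turn -0.013683713137179481 j6 -2.88 t 26.45
ee_pos: [0.6042, -0.2144, -0.0061]
ft_force: [0.5, -0.1, 0.3]
gripper_width: 0.0682
time_s: 27.12
ee_pos: [0.6053, -0.2149, -0.0044]
tcp_rot: [0.937, -0.348, 0.001, 0.0]
ft_force: [-1.2, 0.9, 12.2]
gripper_width: 0.0579
grip_force: 69.8
time_s: 27.53
ee_pos: [0.6043, -0.2144, 0.1162]
tcp_rot: [0.937, -0.348, 0.001, 0.0]
ft_force: [0.3, -0.0, -1.3]
gripper_width: 0.0586
grip_force: 64.0
```

```bash
python3 -m creep '[[[0,0,0,0.12],[0,0,0,0.12],[0,0,0,0],[0,0,0,0]]]' >/dev/null
python3 -c "
from h import *
rows([*slot(-69),.11],36.9)
p=imaging.get_image('top');cv2.imwrite('pics/g.png',cv2.resize(p['img'][150:250,220:340],None,fx=5,fy=5,interpolation=cv2.INTER_CUBIC))
for d in imaging.cut_out(p,'tile_0'):print(d['score'],d['box'])"
```

```text
shift cm [-27.81 -11.41   0.39] turn -0.02116188254116512 j6 -2.65 t 27.87
0.53 [254.3, 201.8, 275.2, 225.9]
```

View pics/g.png

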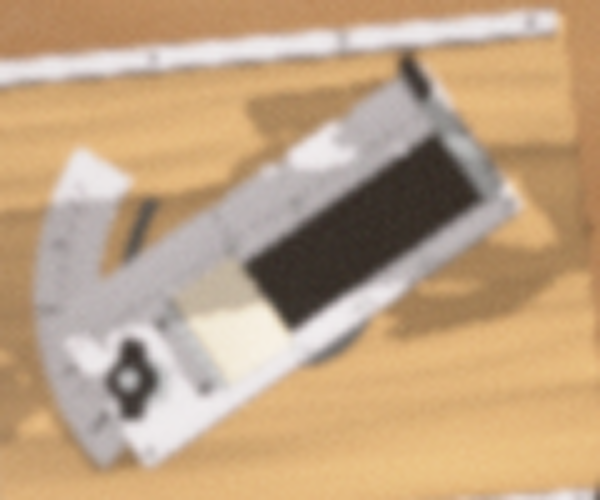

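The crop shows tile 1 flat against the fence at about (235,320). Carrying tile 2.

```bash
python3 -m creep '[[[-3.48,-1.43,0,-0.02],[-3.45,-1.5,0,0],[-3.45,-1.5,0,0],[-3.45,-1.5,0,0],[-3.45,-1.5,0,0]]]' >/dev/null
python3 -m creep '[[[-3.45,-1.5,0,0],[-3.45,-1.5,0,0],[-3.45,-1.5,0,0],[0,0,0,0],[0,0,0,0]]]' | sed -n '2p;4p;5p'
python3 -c "
from h import *
rows([*slot(-69),.06],36.9)"
```

```text
ee_pos: [0.535, 0.0807, 0.1137]
ft_force: [-0.5, -0.3, -1.1]
gripper_width: 0.0582
shift cm [0.16 0.2  5.37] turn 0.001140575342741584 j6 -2.2 t 28.8
```

```bash
python3 -m creep '[[[0.05,0.12,2.5,0],[0,0,2.4,0],[0,0,0.5,0],[0,0,0,0],[0,0,0,0]]]' | sed -n '2p;4p;5p'
python3 -m creep '[[[0,0,0.3,0],[0,0,0.3,0],[0,0,0.3,0],[0,0,0,0],[0,0,0,0]]]' | sed -n '2p;4p;5p'
python3 -c "
from h import *
rows([*slot(-64.5),.0465],36.9)"
```

```text
ee_pos: [0.5354, 0.077, 0.0602]
ft_force: [0.3, 0.7, 1.8]
gripper_width: 0.0583
ee_pos: [0.535, 0.0777, 0.0509]
ft_force: [0.0, 0.7, -0.7]
gripper_width: 0.058
shift cm [-0.54  0.02  0.44] turn -0.004718385337361074 j6 -2.2 t 29.63
```

```bash
python3 -m creep '[[[0,0,0.25,0],[0,0,0.15,0],[-0.2,0,0,0],[-0.2,0,0,0],[0,0,0,0]]]' | sed -n '2p;4p;5p'
python3 -m creep '[[[-0.15,0,0,0],[0,0,0,0],[0,0,0,0]]]' | sed -n '2p;4p'
python3 -m creep '[[[-0.1,0,0,0],[0,0,0,0],[0,0,0,0]]]' | sed -n '2p;4p'
python3 -m creep '[[[-0.1,0,0,0],[0,0,0,0],[0,0,0,0]]]' | sed -n '2p;4p'
```

```text
ee_pos: [0.5323, 0.0812, 0.0468]
ft_force: [0.7, 0.3, 0.3]
gripper_width: 0.0583
ee_pos: [0.5318, 0.0822, 0.0469]
ft_force: [-1.3, -0.5, -0.3]
ee_pos: [0.5312, 0.0829, 0.0468]
ft_force: [0.2, 0.1, -0.4]
ee_pos: [0.5306, 0.0837, 0.0468]
ft_force: [0.7, 0.2, -0.5]
```

```bash
python3 -m creep '[[[-0.1,0,0,0],[0,0,0,0],[0,0,0,0]]]' | sed -n '2p;4p'
python3 -m creep '[[[-0.1,0,0,0],[0,0,0,0],[0,0,0,0]]]' | sed -n '2p;4p'
```

```text
ee_pos: [0.5299, 0.0845, 0.0468]
ft_force: [-0.0, 0.7, -0.7]
ee_pos: [0.5295, 0.0853, 0.0469]
ft_force: [0.2, -1.0, -0.6]
```

```bash
python3 -m creep '[[[-0.1,0,0,0],[0,0,0,0],[0,0,0,0]]]' | sed -n '2p;4p;5p'
python3 - <<'E'
from h import *
q=imaging.get_image('side');cv2.imwrite('pics/k.png',cv2.resize(q['img'][160:230,235:335],None,fx=7,fy=7,interpolation=cv2.INTER_CUBIC))
E
```

```text
ee_pos: [0.5296, 0.0856, 0.0471]
ft_force: [3.7, -4.4, -0.5]
gripper_width: 0.058
```

View pics/k.png

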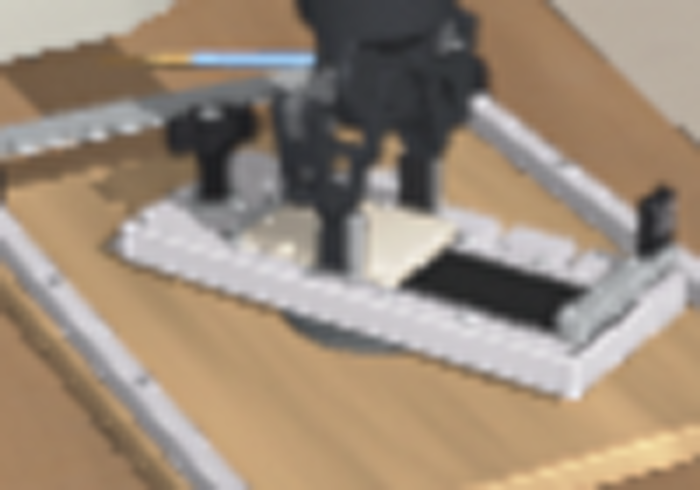

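The crop shows both tiles flat and touching, at (285,235) and (405,240). Release, then on to the third tile.

```bash
python3 -m creep '[[[0.1,0,0.1,0],[0,0,0,0]]]' | sed -n '2p;4p;5p'
python3 -m creep '[[[0,0,0,0],[0,0,0,0],[0,0,0,0],[0,0,-1,0],[0,0,-3,0]]]' -0.6 | sed -n '2p;4p;5p'
python3 -m creep '[[[0,0,-3.5,0],[0,0,0,0],[4,0.5,0,0],[4,0.5,0,0],[4,0.5,0,0]]]' |sed -n '2p;4p;5p'
python3 - <<'E'
from h import *
p=tiles()
rows([.5713,-.3635,.12],117)
rows([.433,-.379,.12],160)
E
```

```text
ee_pos: [0.5294, 0.0853, 0.0457]
ft_force: [0.9, -1.6, 0.8]
gripper_width: 0.0584
ee_pos: [0.5263, 0.0853, 0.0834]
ft_force: [-0.3, -0.5, 0.5]
gripper_width: 0.0682
ee_pos: [0.5898, -0.0207, 0.1221]
ft_force: [1.1, 0.2, -0.3]
gripper_width: 0.0684
tile 0.87 [ 0.4329 -0.3791] [ 432.2 -378.9] [45. 60.] long at 160.9
tile 0.55 [ 0.5717 -0.364 ] [ 572.  -363.6] [41. 61.] long at 117.8
shift cm [26.05 21.77  0.22] turn -1.4070093414676017 j6 -2.37 t 32.7
shift cm [19.09 33.82  0.17] turn 0.9840917337646299 j6 -2.37 t 32.7
```

```bash
python3 -m creep '[[[1.91,3.38,0,0],[1.91,3.38,0,0],[1.91,3.38,0,0],[1.91,3.38,0,0],[1.91,3.38,0,0]]]' >/dev/null
python3 -m creep '[[[1.91,3.38,0,0],[1.91,3.38,0,0],[1.91,3.38,0,0],[1.91,3.38,0,0],[1.91,3.38,0,0]]]' >/dev/null
python3 -m creep '[[[0,0,0,0.12],[0,0,0,0.12],[0,0,0,0.12],[0,0,0,0.12],[0,0,0,0.12]]]' >/dev/null
python3 -m creep '[[[0,0,0,0.12],[0,0,0,0.12],[0,0,0,0.12],[0,0,0,0],[0,0,0,0]]]'  |sed -n '2p;4p;5p'
python3 -c "
from h import *
rows([.4329,-.379,.02],160.5)"
```

```text
ee_pos: [0.4318, -0.3745, 0.1212]
ft_force: [0.7, -0.2, 0.1]
gripper_width: 0.0681
shift cm [ 0.39 -0.24 10.12] turn 0.023627350298561722 j6 -2.1 t 34.37
```

```bash
python3 -m creep '[[[0.4,-0.25,3,0.02],[0,0,3,0],[0,0,3,0],[0,0,1,0],[0,0,0,0]]]' >/dev/null
python3 -m creep '[[[0,0,0,0],[0,0,0,0]]]'  |sed -n '2p;4p;5p'
python3 -c "
from h import *
rows([.433,-.379,-.005],160.5)"
```

```text
ee_pos: [0.4336, -0.3804, 0.0225]
ft_force: [1.0, -0.2, 0.1]
gripper_width: 0.0682
shift cm [-0.11  0.11  2.75] turn 0.0007584908689054706 j6 -2.08 t 34.95
```

```bash
python3 -m creep '[[[-0.1,0.1,1,0],[0,0,1,0],[0,0,0.55,0],[0,0,0,0],[0,0,0,0]]]'  |sed -n '2p;4p;5p'
python3 -m creep '[[[0,0,0.15,0],[0,0,0,0],[0,0,0,0]]]'  |sed -n '2p;4p;5p'
python3 -m creep '[[[0,0,0,0],[0,0,0,0],[0,0,0,0],[0,0,0,0],[0,0,0,0]]]' 1
python3 -m creep '[[[0,0,-0.5,0],[0,0,-3,0],[0,0,-3,0],[0,0,-3,0],[0,0,-3,0]]]' >/dev/null
python3 -m creep '[[[0,0,0,-0.12],[0,0,0,-0.12],[0,0,0,-0.12],[0,0,0,-0.12],[0,0,0,-0.12]]]' >/dev/null
python3 -m creep '[[[0,0,0,-0.12],[0,0,0,-0.12],[0,0,0,-0.12],[0,0,0,-0.02],[0,0,0,0]]]'
python3 -c "
from h import *
rows([*slot(-111.5),.11],36.9)"
```

```text
ee_pos: [0.4318, -0.3779, -0.0052]
ft_force: [0.4, 0.2, -0.1]
gripper_width: 0.0684
ee_pos: [0.4322, -0.3783, -0.006]
ft_force: [-1.3, -0.8, 1.6]
gripper_width: 0.0684
time_s: 36.03
ee_pos: [0.4324, -0.3789, -0.0045]
tcp_rot: [-0.577, 0.817, -0.001, -0.0]
ft_force: [-2.9, 2.6, 17.9]
gripper_width: 0.0583
grip_force: 71.8
time_s: 37.28
ee_pos: [0.4321, -0.3782, 0.1189]
tcp_rot: [0.893, -0.45, 0.0, 0.0]
ft_force: [-0.6, -0.0, -0.1]
gripper_width: 0.0582
grip_force: 64.6
shift cm [-26.35 -35.4    0.89] turn -0.006750801530925289 j6 -3.05 t 37.28
```

```bash
python3 -m creep '[[[-2.2,-2.95,0,0],[-2.2,-2.95,0,0],[-2.2,-2.95,0,0],[-2.2,-2.95,0,0],[-2.2,-2.95,0,0]]]' >/dev/null
python3 -m creep '[[[-2.2,-2.95,0,0],[-2.2,-2.95,0,0],[-2.2,-2.95,0,0],[-2.2,-2.95,0,0],[-2.2,-2.95,0,0]]]' >/dev/null
python3 -m creep '[[[-2.2,-2.95,0,0],[-2.2,-2.95,0,0],[0,0,0,0],[0,0,0,0],[0,0,0,0]]]' | sed -n '2p;4p;5p'
python3 -c "
from h import *
rows([*slot(-111.5),.055],36.9)"
```

```text
ee_pos: [0.5585, 0.0447, 0.1187]
ft_force: [-0.0, 0.7, -0.8]
gripper_width: 0.0585
shift cm [ 0.12 -0.08  6.37] turn -0.0064654747762153235 j6 -2.26 t 38.53
```

```bash
python3 -m creep '[[[0.12,-0.08,2.5,0],[0,0,2.5,0],[0,0,1.3,0],[0,0,0,0],[0,0,0,0]]]' | sed -n '2p;4p;5p'
python3 -m creep '[[[0,0,0.3,0],[0,0,0.3,0],[0,0,0.2,0],[0,0,0,0],[0,0,0,0]]]' | sed -n '2p;4p;5p'
python3 -m creep '[[[-0.2,0,0,0],[-0.2,0,0,0],[0,0,0,0],[0,0,0,0]]]' | sed -n '2p;4p;5p'
python3 -c "
from h import *
rows([*slot(-105),.0465],36.9)"
```

```text
ee_pos: [0.5594, 0.0431, 0.0556]
ft_force: [-0.7, -0.4, -0.4]
gripper_width: 0.0581
ee_pos: [0.5602, 0.0444, 0.0481]
ft_force: [-0.5, -0.3, -1.0]
gripper_width: 0.0582
ee_pos: [0.5576, 0.0478, 0.0479]
ft_force: [0.5, -0.0, 0.3]
gripper_width: 0.0581
shift cm [-0.23  0.04  0.14] turn -0.004488991874017047 j6 -2.26 t 39.7
```

```bash
python3 -m creep '[[[-0.1,0,0.12,0],[0,0,0,0],[0,0,0,0]]]' | sed -n '2p;4p'
python3 -m creep '[[[-0.1,0,0,0],[0,0,0,0],[0,0,0,0]]]' | sed -n '2p;4p'
python3 -m creep '[[[-0.1,0,0,0],[0,0,0,0],[0,0,0,0]]]' | sed -n '2p;4p'
python3 -m creep '[[[-0.1,0,0,0],[0,0,0,0],[0,0,0,0]]]' | sed -n '2p;4p'
```

```text
ee_pos: [0.557, 0.0484, 0.0465]
ft_force: [0.2, -0.5, -0.6]
ee_pos: [0.5565, 0.0492, 0.0466]
ft_force: [0.3, -0.4, -0.4]
ee_pos: [0.5559, 0.05, 0.0466]
ft_force: [-0.5, -0.5, -0.0]
ee_pos: [0.5556, 0.0505, 0.0467]
ft_force: [1.7, -3.0, -0.5]
```

```bash
python3 -m creep '[[[-0.1,0,0,0],[0,0,0,0],[0.2,0,0.1,0],[0,0,0,0]]]' | sed -n '2p;4p;5p'
python3 -m creep '[[[0,0,0,0],[0,0,0,0],[0,0,0,0],[0,0,-1,0],[0,0,-3,0]]]' -0.6 | sed -n '2p;4p;5p'
python3 -m creep '[[[0,0,-3.5,0],[0,0,0,0.12],[0,0,0,0.12],[0,0,0,0.12],[0,0,0,0.12]]]' >/dev/null
python3 -m creep '[[[0,0,0,0.12],[0,0,0,0.12],[0,0,0,0.12],[0,0,0,0.12],[0,0,0,0.12]]]' >/dev/null
python3 -m creep '[[[0,0,0,0.12],[0,0,0,0.12],[0,0,0,0.12],[0,0,0,0.12],[0,0,0,0.12]]]' |sed -n '2p;4p;5p'
python3 - <<'E'
from h import *
p=tiles()
rows([.5714,-.3636,.12],117.5)
E
```

```text
ee_pos: [0.5561, 0.0499, 0.0456]
ft_force: [0.3, -0.1, 0.7]
gripper_width: 0.0583
ee_pos: [0.5529, 0.0502, 0.0831]
ft_force: [-0.7, 0.1, -0.5]
gripper_width: 0.0682
ee_pos: [0.5559, 0.0501, 0.1214]
ft_force: [-0.1, -0.2, 0.3]
gripper_width: 0.0684
shift cm [ 19.51 -36.52   0.12] turn 0.048010017481331616 j6 -0.57 t 42.8
```

```bash
python3 -m creep '[[[1.95,-3.65,0,0.05],[1.78,-3.75,0,0],[1.78,-3.75,0,0],[0,0,0,0],[0,0,0,0]]]' |sed -n '2p;4p;5p'
python3 - <<'E'
from h import *
p=tiles()
rows([.5714,-.3636,.12],117.5)
print([(round(d['score'],2),d['box']) for d in imaging.cut_out(p,'tile_0')])
cv2.imwrite('pics/m.png',cv2.resize(p['img'][130:290,220:460],None,fx=3.3,fy=3.3,interpolation=cv2.INTER_CUBIC))
E
```

```text
ee_pos: [0.5607, -0.0764, 0.121]
ft_force: [-0.3, 1.1, 0.2]
gripper_width: 0.0687
tile 0.71 [ 0.5719 -0.3632] [ 571.5 -363. ] [43. 65.] long at 116.3
shift cm [ 12.46 -26.17   0.07] turn 0.002255361798352862 j6 -0.74 t 43.32
[(0.79, [266.2, 191.1, 288.9, 217.1]), (0.71, [421.4, 189.3, 442.4, 205.1]), (0.56, [199.5, 151.2, 312.0, 267.1]), (0.53, [255.6, 203.0, 278.5, 223.2]), (0.51, [282.1, 184.4, 300.1, 207.7])]
```

View pics/m.png

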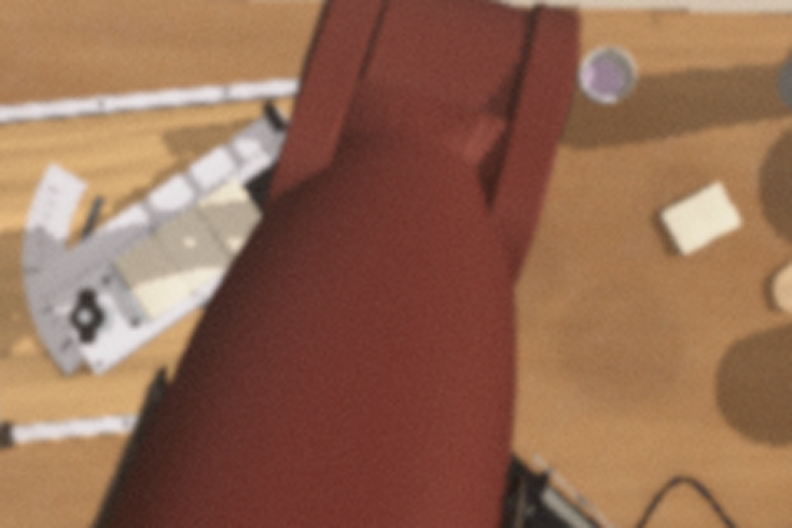

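The three tiles lie in a row in the bed. The last one is at crop (700,218), unmoved, and the cup is standing at (607,72).

```bash
python3 -m creep '[[[1.56,-3.27,0,0],[1.56,-3.27,0,0],[1.56,-3.27,0,0],[1.56,-3.27,0,0],[1.56,-3.27,0,0]]]' >/dev/null
python3 -m creep '[[[1.56,-3.27,0,0],[1.56,-3.27,0,0],[1.54,-3.28,0,0],[0,0,0,0],[0,0,0,0]]]' >/dev/null
python3 -m creep '[[[0,0,3,0],[0,0,3,0],[0,0,3,0],[0,0,1,0],[0,0,0,0]]]' >/dev/null
python3 -m creep '[[[0,0,0,0],[0,0,0,0]]]'  |sed -n '2p;4p;5p'
python3 -c "
from h import *
rows([.5716,-.3636,-.005],117.3)"
```

```text
ee_pos: [0.5723, -0.3641, 0.0227]
ft_force: [0.9, -0.7, 0.5]
gripper_width: 0.0681
shift cm [0.05 0.08 2.77] turn 0.0047280519808905784 j6 -1.16 t 44.78
```

```bash
python3 -m creep '[[[0.05,0.08,1,0],[0,0,1,0],[0,0,0.7,0],[0,0,0.15,0],[0,0,0,0]]]'  |sed -n '2p;4p;5p'
python3 -m creep '[[[0,0,0,0],[0,0,0,0],[0,0,0,0],[0,0,0,0],[0,0,0,0]]]' 1
python3 -m creep '[[[0,0,-0.5,0],[0,0,-3,0],[0,0,-3,0],[0,0,-3,0],[0,0,-3,0]]]' >/dev/null
python3 -m creep '[[[0,0,0,0.12],[0,0,0,0.12],[0,0,0,0.12],[0,0,0,0.12],[0,0,0,0.12]]]' >/dev/null
python3 -m creep '[[[0,0,0,0.12],[0,0,0,0.12],[0,0,0,0.12],[0,0,0,0.12],[0,0,0,0.12]]]' >/dev/null
python3 -m creep '[[[0,0,0,0.12],[0,0,0,0.08],[0,0,0,0],[0,0,0,0]]]'
python3 -c "
from h import *
rows([*slot(-150),.11],36.9)"
```

```text
ee_pos: [0.5701, -0.3635, -0.0072]
ft_force: [-3.7, 3.0, 12.1]
gripper_width: 0.0683
time_s: 45.62
ee_pos: [0.5716, -0.3655, -0.0045]
tcp_rot: [-0.237, 0.971, -0.002, 0.001]
ft_force: [-3.4, 0.7, 28.2]
gripper_width: 0.0583
grip_force: 74.2
time_s: 47.2
ee_pos: [0.5699, -0.3634, 0.1165]
tcp_rot: [0.443, 0.897, 0.0, -0.0]
ft_force: [-0.1, 0.4, -0.7]
gripper_width: 0.058
grip_force: 64.6
shift cm [29.13 23.95  0.67] turn 0.009410437560860114 j6 0.24 t 47.2
```

```bash
python3 -m creep '[[[2.91,2.39,0,0.01],[2.91,2.36,0,0],[2.91,2.36,0,0],[2.91,2.36,0,0],[2.91,2.36,0,0]]]' >/dev/null
python3 -m creep '[[[2.91,2.36,0,0],[2.91,2.36,0,0],[2.91,2.36,0,0],[2.91,2.36,0,0],[2.91,2.36,0,0]]]' >/dev/null
python3 -m creep '[[[0,0,0,0],[0,0,0,0],[0,0,0,0]]]' | sed -n '2p;4p;5p'
python3 -c "
from h import *
rows([*slot(-150),.057],36.9)"
```

```text
ee_pos: [0.5852, 0.011, 0.117]
ft_force: [0.8, -0.1, -1.2]
gripper_width: 0.0579
shift cm [ 0.33 -0.03  6.  ] turn -0.0006780087253811055 j6 0.82 t 48.28
```

```bash
python3 -m creep '[[[0.33,-0.03,2.5,0],[0,0,2.5,0],[0,0,1,0],[0,0,0.15,0],[0,0,0,0]]]' | sed -n '2p;4p;5p'
python3 -m creep '[[[-0.2,0,0,0],[0,0,0,0],[0,0,0,0]]]' | sed -n '2p;4p'
python3 -m creep '[[[-0.1,0,0,0],[0,0,0,0],[0,0,0,0]]]' | sed -n '2p;4p'
python3 -m creep '[[[-0.1,0,0,0],[0,0,0,0],[0,0,0,0]]]' | sed -n '2p;4p'
python3 -c "
from h import *
s=status.observe();print((np.array(s['ee_pos'][:2])-RS)@BY)"
```

```text
ee_pos: [0.5827, 0.0126, 0.0554]
ft_force: [0.4, -0.1, -0.1]
gripper_width: 0.0582
ee_pos: [0.5842, 0.0119, 0.0563]
ft_force: [-3.3, 1.4, -0.9]
ee_pos: [0.5844, 0.0114, 0.056]
ft_force: [-4.3, 2.5, 0.8]
ee_pos: [0.5846, 0.0111, 0.0558]
ft_force: [-5.7, 5.8, 1.5]
-0.15283602859139714
```

```bash
python3 -m creep '[[[0.5,0,0,0],[0,0,0,0],[0,0,0,0]]]' | sed -n '2p;4p'
python3 -c "
from h import *
s=status.observe();print((np.array(s['ee_pos'][:2])-RS)@BY,(np.array(s['ee_pos'][:2])-RS)@BX)"
```

```text
ee_pos: [0.5833, 0.0142, 0.0562]
ft_force: [-0.4, 0.2, -0.7]
-0.14958032718703984 0.0006822287108629951
```

Another 0.7 mm back, then lower slowly with a force check.

```bash
python3 -m creep '[[[0.07,0,0.3,0],[0,0,0,0],[0,0,0,0]]]' | sed -n '2p;4p'
python3 -m creep '[[[0,0,0.2,0],[0,0,0,0],[0,0,0,0]]]' | sed -n '2p;4p'
python3 -m creep '[[[0,0,0.2,0],[0,0,0,0],[0,0,0,0]]]' | sed -n '2p;4p'
python3 -m creep '[[[0,0,0.2,0],[0,0,0,0],[0,0,0,0]]]' | sed -n '2p;4p'
python3 -m creep '[[[0,0,0.1,0],[0,0,0,0],[0,0,0,0]]]' | sed -n '2p;4p'
```

```text
ee_pos: [0.5821, 0.0147, 0.0525]
ft_force: [-0.4, -0.1, 0.2]
ee_pos: [0.5819, 0.0148, 0.0504]
ft_force: [0.3, 0.2, -1.1]
ee_pos: [0.5819, 0.0149, 0.0485]
ft_force: [0.3, 0.4, -0.8]
ee_pos: [0.5819, 0.0149, 0.0465]
ft_force: [-0.9, -0.2, 0.1]
ee_pos: [0.582, 0.0149, 0.0456]
ft_force: [0.1, -0.4, -0.2]
```

Down without touching. Release, retreat and look.

```bash
python3 -m creep '[[[0,0,0,0],[0,0,0,0],[0,0,0,0],[0,0,-1,0],[0,0,-3,0]]]' -0.6 | sed -n '2p;4p;5p'
python3 -m creep '[[[0,0,-3.5,0],[0,0,-3.5,0],[-4,0,0,0],[-4,0,0,0],[-4,0,0,0]]]' >/dev/null
python3 -m creep '[[[-4,0,0,0],[-4,0,0,0],[-4,0,0,0],[-4,0,0,0],[0,0,0,0]]]' |sed -n '2p;4p;5p'
python3 - <<'E'
from h import *
p=imaging.get_image('top');q=imaging.get_image('side')
a=cv2.resize(p['img'][150:250,220:340],None,fx=4,fy=4,interpolation=cv2.INTER_CUBIC)
b=cv2.resize(q['img'][155:235,235:335],(500,400),interpolation=cv2.INTER_CUBIC)
cv2.imwrite('pics/z.png',cv2.resize(np.hstack([a,b]),(784,320)))
edges(p,(250,160,325,240),.055)
for d in imaging.cut_out(p,'tile_0'):
    if d['score']<.3: continue
    ys,xs=np.nonzero(d['pixels']);P=np.array([ray(p,(x,y),.058)[:2] for x,y in zip(xs,ys)])
    r=cv2.minAreaRect((P*1000).astype(np.float32));m=P.mean(0)-RS
    print(round(d['score'],2),'bed x,y',(m@BX*1000).round(1),(m@BY*1000).round(1),np.round(r[1],0),round(r[2],1))
E
```

```text
ee_pos: [0.5791, 0.0151, 0.083]
ft_force: [0.9, 0.1, -0.5]
gripper_width: 0.0683
ee_pos: [0.7525, -0.2166, 0.1535]
ft_force: [-1.1, 0.3, -1.2]
gripper_width: 0.0682
line [250. 188. 310. 215.] 0.185 yaw mod90 -21.94
line [299. 208. 323. 192.] 0.082 yaw mod90 36.38
0.86 bed x,y -0.6 -103.9 [61. 42.] 35.6
0.69 bed x,y -1.9 -150.6 [60. 41.] 37.7
0.37 bed x,y 15.7 -72.9 [32. 18.] 46.9
```

View pics/z.png

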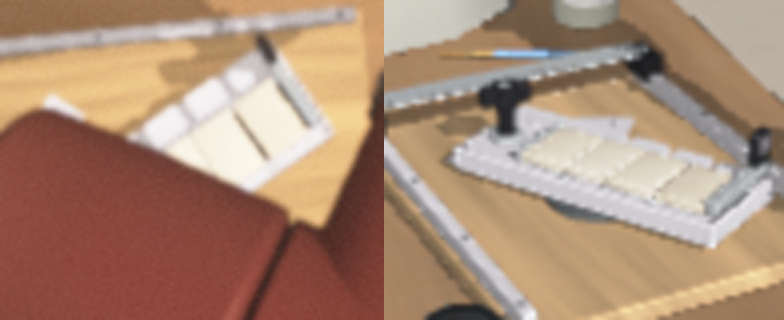

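All four tiles lie flat in the row between fence and stop: at (555,148), (605,158), (655,172) and (690,185) in the right half. The stop is down and the knob tight. Handing in.

```bash
python3 -m creep '[[[0,0,0,0],[0,0,0,0],[0,0,0,0]]]' |sed -n '1p;2p'; python3 -c "
from plant import job
print(job.hand_in())"
```

```text
time_s: 52.6
ee_pos: [0.7491, -0.2084, 0.1569]
the job is handed in; nothing more can be done
None
```

The job is handed in at 52.6 s; the call gave no verdict, but by the pictures the bed is clamped at 30 degrees, the stop is down in the four-tile notch, and four tiles lie flat in the row.

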